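# Bed the heatsinks onto their pads

## Task

Three heatsinks on the opened unit's circuit board still stand proud of their soft thermal pads: press each one lightly straight down with the fingertips until it is bedded and stays down, first the large square one, then the long narrow one, and last the round one. Push gently, without grasping or pulling up any heatsink, and do not press the small square one: its pad is still to be changed. Leave the loose things on the board and the desk where they are.

Things in the scene. Friction and masses are not known exactly. Their poses are not given: they have to be found in the camera images.
- tray: opened unit: shallow sheet-metal tray 250 (x) by 330 (y) mm, rim 22 mm high, fixed to the table, with a green circuit board in it; origin at the centre of its underside, on the table; the board's upper face is 16 mm above that, sockets at its far edge reach 28 mm
- sink_square_top (a point): centre of the flat top of the large square finned heatsink, bare aluminium, 54 x 54 mm, 28 mm tall, standing 12 mm above the board, top 56 mm above the table. The fins ride on springs (2 N per mm, 8 mm of travel) on a carrier that slides down 6 mm and stays where left; 2.5 to 3 N moves it. Push the top down about 8 mm to bed it; let go, it rises 1 to 2 mm.
- sink_long_top (a point): centre of the flat top of the long narrow finned heatsink, bare aluminium, 26 mm (own x) by 84 mm (own y), 24 mm tall, standing 12 mm above the board (top 52 mm above the table). It moves and stays like the large square one.
- sink_round_top (a point): centre of the flat top of the round finned heatsink, bare aluminium, 42 mm in diameter, 30 mm tall, standing 12 mm above the board (top 58 mm above the table). It moves and stays like the large square one.
- sink_small_top (a point): centre of the flat top of the small square finned heatsink, bare aluminium, 28 x 28 mm, 22 mm tall (top 50 mm above the table); it would slide down just as easily, but must not be pressed
- sink_square (a joint): how far the large square heatsink's carrier has gone down for good, m: 0 to 0.001 at the start, 0.006 fully bedded, negative when pulled up
- sink_long (a joint): how far the long narrow heatsink's carrier has gone down for good, m: 0 to 0.001 at the start, 0.006 fully bedded, negative when pulled up
- sink_round (a joint): how far the round heatsink's carrier has gone down for good, m: 0 to 0.001 at the start, 0.006 fully bedded, negative when pulled up
- sink_small (a joint): how far the small square heatsink's carrier has gone down for good, m: 0 to 0.001 at the start, 0.006 fully bedded, negative when pulled up
- spacer: loose brass spacer standing on the board, 14 mm in diameter, 22 mm tall; origin at the centre of its foot
- module: loose flat black module lying on the board, 30 x 70 x 8 mm; origin at the centre of its underside
- fan: loose black fan lying flat beside the unit, 120 x 120 x 25 mm; origin at the centre of its underside
- driver: loose screwdriver, 170 mm, lying on the table; origin about half-way along
- dish: small empty steel dish, 80 mm across, 25 mm high; origin at the centre of its foot
- drive: loose metal disk drive, 147 x 102 x 26 mm; origin at the centre of its underside

How it is judged:
By the outcome, as a careful person would: the job done as asked, in the order asked, and still so for the second after the job is handed in, with the robot touching nothing.
It also fails if it takes over 42 s, if anything falls off the work surface, if the arm or the gripper's body presses on something with over 40 N, if the wrist force passes 120 N, or if a joint passes its speed limit or range.

## Robot

A 6-joint arm with a two-finger parallel gripper is mounted at the origin on the work surface. World frame = base frame: x ahead of the robot, y to its left, z up, the work surface at z = 0. Lengths are in m, angles in rad, forces in N, time in s.
With the tool pointing down it reaches from about 0.35 to 0.975 m from the base axis. Payload 7.1 kg.
Tool frame: the origin (TCP) lies between the finger pads; the fingertips stand 25 mm ahead of it and the grasp point (between the pads) lies 6 mm ahead of it; z points along the fingers, y is the direction in which the jaws open and shut (so a half turn about z gives the same grasp; the last joint's range is limited). The gripper opens to 88 mm and grips with 3 to 60 N. Pads are 20 mm wide; open, the fingers measure 115 mm over their backs; the gripper's body (75 mm by 178 mm) begins 61 mm behind the grasp point.
Start: joints at [-1.246, 0.423, 1.63, -0, 1.089, -0.019], TCP at [0.211, -0.588, 0.248] pointing down, gripper open.
Joint ranges: [-3, 3], [-0.9, 2.11], [0.09, 2.58], [-1.31, 4.45], [0.11, 2.69], [-2.54, 2.54]. Speed limits (rad/s): [2.39, 2.39, 3.01, 3.14, 3.14, 3.14].

## Interface

Orientations are given as a rotation vector (axis times angle).
In Python, from rig import robot gives the robot as it stands. Calls block until the motion is done:
- robot.move_to(position, orientation): joint-space move of the TCP to a pose.
- robot.move_l(position, rotation=None, feed=0.15, until_force=None): straight line of the TCP; rotation=None keeps the orientation; feed is the mean speed in m/s. With until_force (N) it stops when the force on the tool has changed by that much, and returns True; else False.
- robot.move_j(angles): joint-space move.
- robot.gripper_to(opening): finger opening in m; the grip force is fixed at half the most; returns when the fingers have stopped.
- robot.hold(seconds).
- robot.solve_ik(position, orientation): joint angles nearest the present ones, or None.
- robot.read_state(): the state.
- robot.grab_frame(name): name is "scene" or "top" or "wrist"; returns a dict with "img" (384x512x3 uint8, red, green, blue), "depth" (384x512 float32, m along the optical axis (not along the pixel's ray), 0 where there is no reading), "fx", "fy", "cx", "cy" (pixels), "cam_to_world" (4x4, takes a point from camera to world coordinates). Camera axes: x right, y up, looking along -z (the intrinsics and any distortion apply to the point x, -y, -z); pixel columns grow to the right and rows downward; lengths in m; the calibration is good to about 2 mm. A picture is of the moment at which its call begins.
A pose or a line that the arm cannot do raises robot.PlanningError and nothing moves.
- robot.job_done(): hands the job in, once; it reports no verdict.
The state is a dict: "time_s": time; "joints": joint angles; "joint_velocities": joint speeds; "joint_torque": joint torques, N m; "tool_pos": TCP position; "tcp_rot": TCP orientation; "contact_force": force on the tool from outside, world axes, zero at the start; "ft_torque": the same for the moment, N m; "finger_gap": finger opening in m.
Only numpy, scipy, OpenCV 4.12 (cv2) and the standard library are available. Lean on these libraries where they do the work, as an engineer would, in place of code of your own. Each camera call takes 0.05 s, during which the arm holds its last target.

## Working session

There is one attempt and no reset: what is moved stays moved. The work goes in short steps, each a Python script; the robot and the scene stay as the last script left them, time stands still between calls to the robot, and variables do not carry over. Pictures are saved under pics/ and viewed, and the job is handed in when it is done.

```bash
ls; mkdir -p pics; python3 - <<'E'
from rig import robot
import cv2,numpy as np
for n in ("scene","top","wrist"):
    f=robot.grab_frame(n); cv2.imwrite(f"pics/{n}0.png",f["img"][:,:,::-1]); np.savez(f"{n}0.npz",**f)
    print(n,f["fx"],f["fy"],f["cx"],f["cy"],np.round(f["cam_to_world"],3).tolist(),[k for k in f])
s=robot.read_state();print(s)
E
```

```text
pics
scene 478.7232022357546 478.7232022357546 249.1925080279364 191.93248018777 [[0.076, -0.624, 0.778, 1.616], [0.997, 0.043, -0.062, -0.106], [0.005, 0.78, 0.625, 0.953], [0.0, 0.0, 0.0, 1.0]] ['img', 'depth', 'fx', 'fy', 'cx', 'cy', 'cam_to_world']
top 465.0122038216254 465.0122038216254 259.26838563864925 195.14095082528303 [[-0.028, 0.985, -0.17, 0.233], [-1.0, -0.026, 0.009, -0.017], [0.004, 0.17, 0.985, 1.679], [0.0, 0.0, 0.0, 1.0]] ['img', 'depth', 'fx', 'fy', 'cx', 'cy', 'cam_to_world']
wrist 293.9859123967536 293.9859123967536 257.7720601288106 194.27746147453064 [[0.337, 0.911, 0.237, 0.275], [-0.941, 0.327, 0.083, -0.566], [-0.001, -0.251, 0.968, 0.384], [0.0, 0.0, 0.0, 1.0]] ['img', 'depth', 'fx', 'fy', 'cx', 'cy', 'cam_to_world']
{'time_s': 0.15, 'joints': array([-1.24603206e+00,  4.23664750e-01,  1.63049295e+00, -2.59000732e-06,
        1.08865731e+00, -1.89843124e-02]), 'joint_velocities': array([-5.75794202e-05, -2.70042364e-03, -1.47768956e-03, -6.24904853e-04,
        1.91275502e-03,  2.55026325e-04]), 'joint_torque': array([ 1.85972647e-03, -5.44984889e+01, -2.73918736e+01,  6.45259023e-02,
        2.03894859e-02, -7.19064838e-05]), 'tool_pos': array([ 0.21053807, -0.58803397,  0.24708907]), 'tcp_rot': array([-3.09411395e+00, -5.37099760e-01,  2.95865075e-04]), 'contact_force': array([-0.21334056,  0.05655424, -0.11876206]), 'ft_torque': array([ 0.00384856, -0.00041499,  0.00361269]), 'finger_gap': 0.08802208654732642}
```

View pics/top0.png

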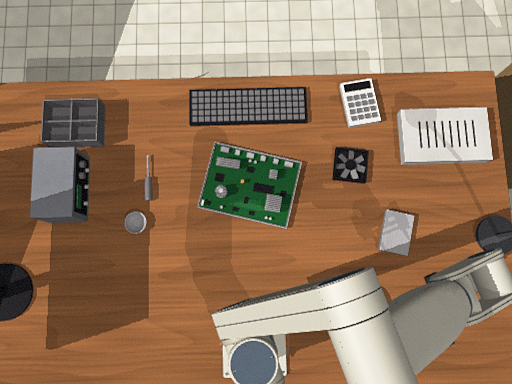

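View pics/scene0.png

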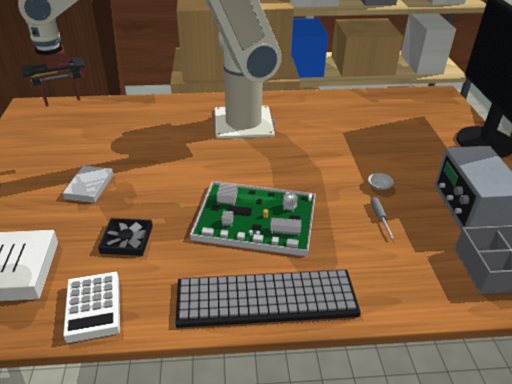

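The top view shows the board, with the square heatsink at about (273,202), the long one at (228,163), the round one at (220,191) and the small one at (273,174). Next I'll get rough positions, then a wrist view.

```bash
cat > h.py <<'E'
import numpy as np,cv2
def ray(f,u,v,z):
    T=np.asarray(f["cam_to_world"]); d=np.array([(u-f["cx"])/f["fx"],-(v-f["cy"])/f["fy"],-1.])
    w=T[:3,:3]@d; o=T[:3,3]; return o+w*(z-o[2])/w[2]
def dpt(f,u,v):
    T=np.asarray(f["cam_to_world"]); D=f["depth"][int(round(v)),int(round(u))]
    return T[:3,3]+D*(T[:3,:3]@np.array([(u-f["cx"])/f["fx"],-(v-f["cy"])/f["fy"],-1.]))
E
python3 - <<'E'
from h import *
from rig import robot
f=dict(np.load("top0.npz"))
for n,u,v,z in [("sq",273,202,.056),("long",228,163,.052),("round",220,191,.058),("small",273,174,.05),("c",251,185,.016)]:
    print(n,ray(f,u,v,z).round(3),dpt(f,u,v).round(3))
c=ray(f,251,185,.03)
w=dict(np.load("wrist0.npz"))["cam_to_world"]
from scipy.spatial.transform import Rotation as R
s=robot.read_state(); Rt=R.from_rotvec(s["tcp_rot"]).as_matrix()
print("cam in tool",Rt.T@(w[:3,3]-s["tool_pos"])); print((Rt.T@w[:3,:3]).round(3)); print(Rt.round(3))
E
```

```text
sq [ 0.487 -0.08   0.056] [ 0.49  -0.081  0.035]
long [0.633 0.077 0.052] [0.637 0.078 0.038]
round [0.531 0.106 0.058] [0.531 0.106 0.056]
small [ 0.589 -0.084  0.05 ] [ 0.59  -0.084  0.045]
c [ 0.558 -0.004  0.016] [ 0.558 -0.004  0.016]
cam in tool [ 0.06854162  0.00060095 -0.1367078 ]
[[ 0.     0.968  0.251]
 [ 1.    -0.     0.   ]
 [ 0.     0.251 -0.968]]
[[ 0.941  0.337 -0.   ]
 [ 0.337 -0.941  0.001]
 [ 0.    -0.001 -1.   ]]
```

View pics/wrist0.png

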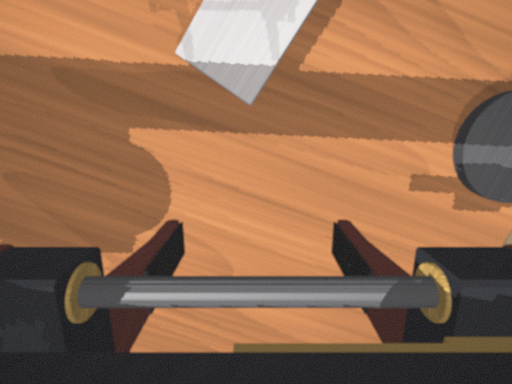

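```bash
python3 - <<'E'
from h import *
from rig import robot
robot.gripper_to(0.0)
robot.move_to([.49,0,.30],[np.pi,0,0])
for n in ("wrist","top"):
    f=robot.grab_frame(n); cv2.imwrite(f"pics/{n}1.png",f["img"][:,:,::-1]); np.savez(f"{n}1.npz",**f)
s=robot.read_state();print(s["time_s"],s["tool_pos"],s["finger_gap"],s["contact_force"])
E
```

```text
3.9167 [ 0.49008894 -0.00058288  0.29992913] 0.00020489058735365204 [ 0.26050695 -0.01983847 -0.93807055]
```

View pics/wrist1.png

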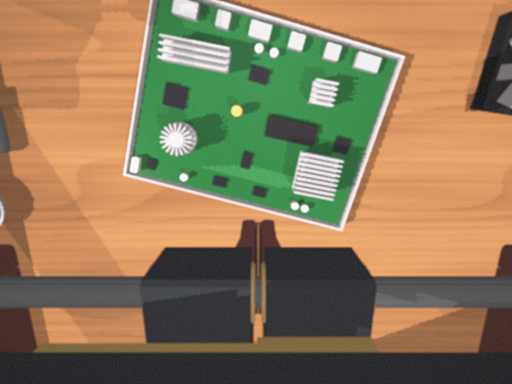

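The wrist view shows the whole board: square at (318,176), long at (194,53), round at (178,139), small at (324,92), spacer at (237,111) and module at (292,130). Next I'll measure the tops with depth and a colour mask.

```bash
python3 - <<'E'
from h import *
f=dict(np.load("wrist1.npz"))
img=f["img"]; v,u=np.mgrid[:384,:512]; T=f["cam_to_world"]
d=np.stack([(u-f["cx"])/f["fx"],-(v-f["cy"])/f["fy"],-np.ones(u.shape)],-1)*f["depth"][...,None]
P=d@T[:3,:3].T+T[:3,3]
hsv=cv2.cvtColor(img,cv2.COLOR_RGB2HSV)
for n,u0,v0,r,z in [("sq",318,176,34,.056),("long",194,53,44,.052),("round",178,139,26,.058),("small",324,92,20,.05)]:
    # bright tops
    m=((hsv[...,1]<60)&(hsv[...,2]>150)&(abs(u-u0)<r)&(abs(v-v0)<r)).astype(np.uint8)
    m2=((P[...,2]>z-.010)&(P[...,2]<z+.015)&(abs(u-u0)<r)&(abs(v-v0)<r)).astype(np.uint8)
    for k,mm in (("col",m),("dep",m2)):
        mm=cv2.morphologyEx(mm,cv2.MORPH_CLOSE,np.ones((5,5)))
        cs,_=cv2.findContours(mm,cv2.RETR_EXTERNAL,cv2.CHAIN_APPROX_NONE)
        c=max(cs,key=cv2.contourArea)
        Q=np.array([ray(f,a,b,z)[:2] for a,b in c[:,0]],np.float32)*1000
        print(n,k,cv2.minAreaRect(Q), "px",cv2.minAreaRect(c)[0])
    print("  z of high pts",np.percentile(P[...,2][m2>0],[10,50,90]).round(4))
E
python3 - <<'E'
import cv2
i=cv2.imread('pics/wrist1.png')[0:240,110:420]; cv2.imwrite('pics/w1c.png',cv2.resize(i,(775,600),interpolation=cv2.INTER_CUBIC))
E
```

```text
sq col ((484.27569580078125, -78.55813598632812), (60.28190612792969, 56.99739074707031), 78.448974609375) px (316.6524658203125, 176.13841247558594)
sq dep ((483.924072265625, -79.8702163696289), (54.97357177734375, 54.73456954956055), 78.38018798828125) px (317.44232177734375, 176.28846740722656)
  z of high pts [0.0482 0.0543 0.0557]
long col ((634.0518798828125, 76.02713775634766), (87.32362365722656, 30.432907104492188), 79.5673599243164) px (193.26922607421875, 53.153846740722656)
long dep ((634.6162719726562, 76.8323974609375), (84.64772033691406, 27.086772918701172), 79.61165618896484) px (192.48394775390625, 52.582237243652344)
  z of high pts [0.0441 0.0501 0.0516]
round col ((533.3342895507812, 100.22476196289062), (46.235877990722656, 41.22758102416992), 89.96737670898438) px (178.0, 138.5)
round dep ((532.7236328125, 102.59082794189453), (40.569881439208984, 40.10536193847656), 85.18922424316406) px (175.67999267578125, 138.75999450683594)
  z of high pts [0.0505 0.0562 0.0576]
small col ((589.5868530273438, -82.77375793457031), (33.098663330078125, 31.700077056884766), 79.20752716064453) px (323.2882080078125, 92.45294189453125)
small dep ((589.3023681640625, -83.63667297363281), (28.776992797851562, 28.607885360717773), 79.03083038330078) px (324.0, 92.5)
  z of high pts [0.0426 0.0484 0.0498]
```

View pics/w1c.png

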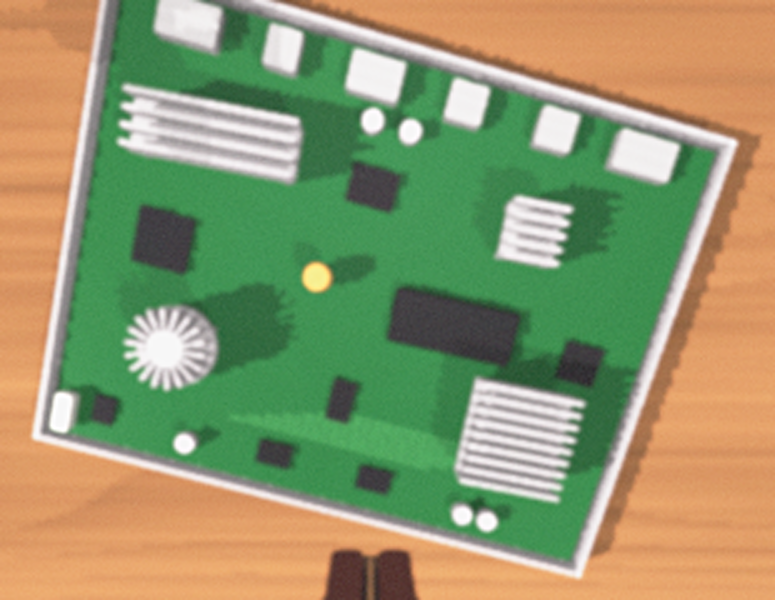

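The depth contours match the known sizes to within 1–2 mm, so I'll use those centres. The tool is yawed about −10.5° to line up with the fins. Pressing the square one first.

```bash
cat > press.py <<'E'
from h import *
from rig import robot
from scipy.spatial.transform import Rotation as R
RV=(R.from_euler('z',-10.6,degrees=True)*R.from_rotvec([np.pi,0,0])).as_rotvec()
def st(t):
    s=robot.read_state(); print(t,"t",round(s["time_s"],2),"tip",np.round(s["tool_pos"]-[0,0,.025],4),"F",np.round(s["contact_force"],2)); return s
def press(x,y,top):
    robot.move_to([x,y,top+.025+.03],RV)
    robot.move_l([x,y,top+.025+.006],feed=.05); robot.hold(.2); st("above")
    r=robot.move_l([x,y,top+.025-.006],feed=.012,until_force=1.5); s=st("contact %s"%r)
    if not r: return
    zc=s["tool_pos"][2]
    r=robot.move_l([x,y,zc-.0085],feed=.012,until_force=6); robot.hold(.3); st("pressed %s"%r)
    robot.move_l([x,y,top+.025+.03],feed=.08); st("up")
E
python3 - <<'E'
from press import *
press(.484,-.0797,.056)
E
```

```text
above t 5.58 tip [ 0.4842 -0.0797  0.0622] F [-0.09 -0.14  0.07]
contact True t 6.26 tip [ 0.484  -0.0797  0.0539] F [ 0.26 -0.53  1.88]
pressed True t 7.28 tip [ 0.4841 -0.0797  0.0458] F [-1.4   0.31  8.11]
up t 7.92 tip [ 0.4838 -0.0796  0.0859] F [ 0.39 -0.62 -1.03]
```

The square one reached its stop: 8 N at 10.2 mm below nominal matches 6 mm of carrier travel plus about 4 mm of spring. Next, the long one and then the round one.

```bash
python3 - <<'E'
from press import *
press(.6346,.0766,.052)
E
python3 - <<'E'
from press import *
press(.5328,.1022,.058)
robot.move_to([.49,0,.30],[np.pi,0,0])
f=robot.grab_frame("wrist"); cv2.imwrite("pics/wrist2.png",f["img"][:,:,::-1]); np.savez("wrist2.npz",**f); st("end")
v,u=np.mgrid[:384,:512]
def cloud(f):
    T=f["cam_to_world"]
    return (np.stack([(u-f["cx"])/f["fx"],-(v-f["cy"])/f["fy"],-np.ones(u.shape)],-1)*f["depth"][...,None])@T[:3,:3].T+T[:3,3]
g=dict(np.load("wrist1.npz"))
for n,u0,v0,r,z in [("sq",318,176,34,.056),("long",194,53,44,.052),("round",178,139,26,.058),("small",324,92,20,.05),("spacer",237,111,8,.038),("module",292,130,25,.024)]:
    for k,F in (("before",g),("after",f)):
        P=cloud(F); m=(P[...,2]>z-.012)&(P[...,2]<z+.01)&(abs(u-u0)<r)&(abs(v-v0)<r)
        print(n,k,np.percentile(P[...,2][m],[75,90]).round(4))
E
```

```text
above t 9.63 tip [0.6348 0.0767 0.0583] F [ 0.01 -0.2   0.32]
contact True t 10.31 tip [0.6345 0.0766 0.0498] F [0.49 0.42 2.41]
pressed True t 11.32 tip [0.6346 0.0766 0.042 ] F [-2.1  -0.55  7.64]
up t 11.97 tip [0.6345 0.0766 0.0821] F [-0.86  0.97 -1.2 ]
above t 13.3 tip [0.533  0.1022 0.0643] F [-0.29  0.02 -0.64]
contact True t 13.98 tip [0.5328 0.1022 0.0557] F [ 0.84 -0.48  1.64]
pressed True t 14.97 tip [0.5329 0.1022 0.0478] F [-1.76  0.1   8.39]
up t 15.63 tip [0.5327 0.1022 0.0882] F [-0.34  0.38 -0.26]
end t 16.56 tip [0.4895 0.0005 0.2733] F [-0.67 -0.01 -0.12]
sq before [0.055  0.0556]
sq after [0.0498 0.0503]
long before [0.0509 0.0515]
long after [0.0458 0.0463]
round before [0.0569 0.0575]
round after [0.0518 0.0523]
small before [0.0491 0.0497]
small after [0.0491 0.0498]
spacer before [0.038  0.0386]
spacer after [0.038  0.0385]
module before [0.0237 0.0245]
module after [0.0237 0.0245]
```

View pics/wrist2.png

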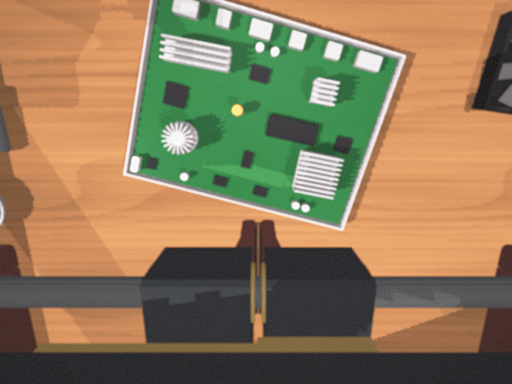

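The second wrist view shows all three pressed heatsinks lower and level. The small one (324,92), spacer (237,111) and module (292,130) haven't moved.

```bash
python3 - <<'E'
from rig import robot
robot.job_done(); print(robot.read_state()["time_s"])
E
```

```text
the job is handed in; nothing more can be done
the job is handed in; nothing more can be done
```

I pressed the large square heatsink, then the long narrow one, then the round one. Each was pushed straight down at its centre with the closed fingertips, and the job was handed in at about 17 s of the 42 s allowed.

- **Bedding:** each press ended at about 8 N with the top about 10 mm below its nominal height. That matches the carrier at its 6 mm stop plus about 4 mm of spring, so I went about 2 mm past the 8 mm you gave.
- **Staying down:** after release, the wrist depth picture showed the three tops 5.2 mm lower than before. That is about 5.7 mm below their nominal heights, so fully bedded within the camera's 2 mm calibration.
- **Everything else:** the small heatsink, spacer and module measured the same height before and after, and looked unmoved in the picture. The loose things on the desk were not checked again; the arm was never lowered near them.

No check failed or disagreed.

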